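# Index the vial carousel to the next hole

## Task

Advance the vial carousel by one station: press its spring plunger down with the fingertips, turn the carousel clockwise (seen from above) and let the plunger spring fully up into the very next hole, so that the next vial stands in front of the reader. Do not turn it backwards or past that hole, do not lift or tip the vials out of their pockets, and leave the jar, the tip box and the tube rack alone. Finish with the hand clear.

Things in the scene. Friction and masses are not known exactly. Their poses are not given: they have to be found in the camera images.
- carousel (a joint): Turn of the carousel about its vertical axis, rad: 0 at the start, locked in its hole; grows clockwise seen from above. The six holes are pi/3 = 1.047 apart, so the next one is at 1.047 (play 0.02). Unlocked, it turns with little friction (0.1 to 0.3 N m) and stays where it is left; only the plunger locks it.
- plunger (a joint): Travel, m: 0 = up, 0.012 = fully pressed (straight down); spring 4 N at first, 9 N at the end. Its pin leaves the hole at 0.007. With the carousel 0.1 rad or more from a hole it may be let go: it stays down at about 0.007 under the ring and snaps up by itself in the next hole, locking it; the rounded pin finds the hole from 3 mm off.
- plunger_top (a point): Centre of the top of the plunger's round steel knob (32 mm across) on the ear that sticks out of the carousel's rim, 115 mm from the axis. Knob top 80 mm above the bench when up, 68 mm fully pressed; 16 mm above the ear when up. Moves with carousel and plunger.
- cheeks (a point): Midpoint between the tops of two upright aluminium cheeks on the ear, one on each side of the plunger, tops 98 mm above the bench (18 mm above the knob). Each is 6 mm thick and 44 mm long, from 96 to 140 mm from the axis; the 54 mm gap between them is open inwards, outwards and above. A fingertip in the gap can push the carousel round by a cheek. Turns with the carousel.
- axis (a point): Point on the carousel's axis, level with its upper face, 64 mm above the bench; fixed. Its +x axis points to the reader; at the start the plunger is on its -x side. The carousel is a flat grey disc, 166 mm across, over a fixed aluminium ring 210 mm across (top 50 mm above the bench) that shows six 11 mm holes.
- reader (a point): Centre of the top of the fixed white reader, a block 50 x 70 mm and 115 mm high, 160 mm from the axis, on the same base; its window faces the carousel.
- vial0_mid (a point): Middle (half-way up) of a loose vial, 23 mm across and 40 mm tall, amber with white cap, standing in a pocket of the carousel 57 mm from the axis, cap top 105 mm above the bench; at the start 120 degrees clockwise of the direction of the reader (seen from above). Rides along with the carousel.
- vial1_mid (a point): Middle (half-way up) of a loose vial, 23 mm across and 40 mm tall, amber with white cap, standing in a pocket of the carousel 57 mm from the axis, cap top 105 mm above the bench; at the start 60 degrees clockwise of the direction of the reader (seen from above). Rides along with the carousel.
- vial2_mid (a point): Middle (half-way up) of a loose vial, 23 mm across and 40 mm tall, amber with white cap, standing in a pocket of the carousel 57 mm from the axis, cap top 105 mm above the bench; at the start in the direction of the reader (seen from above). Rides along with the carousel.
- vial3_mid (a point): Middle (half-way up) of a loose vial, 23 mm across and 40 mm tall, amber with white cap, standing in a pocket of the carousel 57 mm from the axis, cap top 105 mm above the bench; at the start 60 degrees counter-clockwise of the direction of the reader (seen from above). Rides along with the carousel.
- vial4_mid (a point): Middle (half-way up) of a loose vial, 23 mm across and 40 mm tall, amber with white cap, standing in a pocket of the carousel 57 mm from the axis, cap top 105 mm above the bench; at the start 120 degrees counter-clockwise of the direction of the reader (seen from above). Rides along with the carousel.
- jar: Bystander: white lidded jar, 90 mm across, 140 mm tall, origin at the centre of its underside.
- tip_box: Bystander: grey box with clear lid, 88 x 123 mm, 67 mm tall, origin at the centre of its underside.
- tube_rack: Bystander: white rack, 80 x 140 mm, with six capped tubes, 110 mm tall, origin at the centre of its underside.

How it is judged (in metres and radians):
On the way, in this order (a step that is already met when the one before it is completed fails the run):
1. the plunger is pressed in while the carousel is still at its first hole (value of joint plunger above 0.006 m and value of joint carousel below 0.12 rad), for 0.05 s.
2. with the plunger down, the carousel is turned clockwise out of its first hole (value of joint plunger above 0.004 m and value of joint carousel above 0.25 rad), for 0.02 s.
At the end, for the whole second after the job is handed in: The carousel stands still at 1.047 rad (0.99 to 1.105), the plunger is up (less than 2 mm in), all five vials stand upright (within 0.25 rad) in their pockets, and jar, tip box and tube rack are within 20 mm of where they were (value of joint carousel between 0.99 and 1.105 rad and value of joint plunger below 0.002 m and not (velocity of joint carousel above 0.05 rad/s or velocity of joint carousel below -0.05 rad/s) and angle between each of vial0_mid, vial1_mid, vial2_mid, vial3_mid, vial4_mid's own z axis and vertical below 0.25 rad and z of each of vial0_mid, vial1_mid, vial2_mid, vial3_mid, vial4_mid in the frame of axis below 0.026 m and distance of each of jar, tip_box, tube_rack from where it was at the start of the episode below 0.02 m); the robot touches nothing.
It fails at once if the carousel is turned past the next hole (more than 1.3 rad) (value of joint carousel above 1.3 rad).
It fails at once if the carousel is turned backwards (more than 0.15 rad) (value of joint carousel below -0.15 rad).
It fails at once if a vial is lifted (more than 12 mm) or tipped in its pocket (z of any of vial0_mid, vial1_mid, vial2_mid, vial3_mid, vial4_mid in the frame of axis above 0.033 m or angle between any of vial0_mid, vial1_mid, vial2_mid, vial3_mid, vial4_mid's own z axis and vertical above 0.5 rad).
It fails at once if the jar, tip box or tube rack is moved (more than 20 mm) or lifted (distance of any of jar, tip_box, tube_rack from where it was at the start of the episode above 0.02 m).
It also fails if it takes over 40 s, if anything falls off the work surface, if the arm or the gripper's body presses on something with over 40 N, if the wrist force passes 120 N, or if a joint passes its speed limit or range.

## Robot

A 6-joint arm with a two-finger parallel gripper is mounted at the origin on the work surface. World frame = base frame: x ahead of the robot, y to its left, z up, the work surface at z = 0. Lengths are in mm, angles in rad, forces in N, time in s.
With the tool pointing down it reaches from about 350 to 875 mm from the base axis. Payload 4.2 kg.
Tool frame: the origin (TCP) lies at the very end of the fingers, on their centre line; the grasp point (between the pads) lies 19 mm behind it (arm.tcp_to_grasp is the x of the grasp point in the tool frame, in mm); x points along the fingers, z is the direction in which the jaws open and shut, and the axes are right-handed (so a half turn about x gives the same grasp; the last joint's range is limited). The gripper opens to 85 mm and grips with 20 to 120 N. Pads are 22 mm wide; open, the fingers measure 114 mm over their backs; the gripper's body (76 mm by 85 mm) begins 54 mm behind the grasp point. The pads swing forward as they close: fully open they stand 13 mm farther back than shut.
Start: joints at [-0.915, 0.385, 0.008, 0, -1.194, -0.259], TCP at [241.556, -576.411, 231.312] pointing down, gripper open.
Joint ranges: [-3.14, 3.14], [-1.21, 2.06], [-1.07, 1.41], [-3.16, 2.05], [-2.99, -0.16], [-3.1, 3.1]. Speed limits (rad/s): [2.79, 2.79, 3.14, 3.14, 3.14, 3.14].

## Interface

Orientations are given as a unit quaternion [x, y, z, w].
In Python, from bench import status, get_image, job, arm gives the robot as it stands.
- The arm moves only by the tool apply_moves, never from a script. Its argument "targets" is text: rows parted by semicolons, each of 5 numbers parted by spaces: the shift along the tool's x, y, z in mm, then the turn about the tool's x in degrees, then the gripper's target within -1 to 1 (shut at 1, half-way at 0, fully open at -1). In form: dx dy dz spin hand; .... A call has 1 to 10 rows; each row is the pose to reach, as a shift and turn from the pose commanded when the call began, along the tool's axes at that moment; what a row does not reach only later rows make up. A row lasts 1/12 s, in which the tool goes at most 41.7 mm and 7.16 degrees, less where a joint would pass 70% of its speed; a pose out of reach is approached as far as the arm can. A call with a gripper value outside its range is refused whole. The fingers move at their own pace and stop on an object; the grip force is fixed at half the most. Time passes only in rows, so rows that repeat a pose let the fingers close. It gives the time, the measured TCP pose, the force and the opening at its end, in the units of the state.
- status.read_state(): the state, without advancing time (a new reading comes with each control period).
- get_image(name): name is "side" or "top"; returns a dict with "img" (400x640x3 uint8, red, green, blue), "mtx" (3x3 intrinsics, pixels), "world_from_camera" (4x4, takes a point from camera to world coordinates). Camera axes: x right, y down, z forward; pixel columns grow to the right and rows downward; lengths in mm; the calibration is good to about 2 mm. A picture is of the moment at which its call begins. There is no depth.
- job.job_done(): hands the job in, once; it reports no verdict.
The state is a dict: "clock": time; "joints": joint angles; "joint_vel": joint speeds; "joint_efforts": joint torques, N m; "position": TCP position; "ee_rot": TCP orientation; "contact_force": force on the tool from outside, world axes, zero at the start; "wrist_torque": the same for the moment, N m; "gripper_width": finger opening in mm.
Only numpy, scipy, OpenCV 4.12 (cv2) and the standard library are available. Lean on these libraries where they do the work, as an engineer would, in place of code of your own. Each camera call takes 0.05 s, during which the arm holds its last target.

## Working session

There is one attempt and no reset: what is moved stays moved. The work goes in short steps, Python scripts to look and compute and a tool call to move; the robot and the scene stay as the last step left them, time stands still between calls to the robot, and variables do not carry over. Pictures are saved under pics/ and viewed, and the job is handed in when it is done.

Besides the shell and the picture viewer there is one more tool, called after "Request:" as name(argument=value, ...) on one line, values as JSON. apply_moves: Moves the arm, as the interface text tells. Its arguments: {"type":"object","properties":{"targets":{"type":"string"}},"required":["targets"]}

```bash
mkdir -p pics
python3 - <<'E'
from bench import status,get_image,arm
import cv2,numpy as np
print(status.read_state())
for n in("top","side"):
    d=get_image(n);cv2.imwrite(f"pics/{n}0.png",d["img"][:,:,::-1]);print(n,d["mtx"].tolist(),np.round(d["world_from_camera"],4).tolist())
E
```

```text
{'clock': 0.0, 'joints': array([-9.15375723e-01,  3.85533828e-01,  6.61294189e-03, -5.01748273e-04,
       -1.19398241e+00, -2.58599111e-01]), 'joint_vel': array([-0.00016733,  0.00015024,  0.00122235, -0.00010668, -0.00050747,
       -0.00018822]), 'joint_efforts': array([ 7.58769274e-04, -3.92280400e+01,  1.88402957e+01,  4.18611065e+00,
       -4.61568357e-03, -5.05251990e-05]), 'position': array([ 241.34553047, -575.88512704,  230.22984527]), 'ee_rot': array([-0.58805775,  0.39129273,  0.58936164,  0.39208537]), 'contact_force': array([-0.14139354, -0.47062759,  0.06509106]), 'wrist_torque': array([-0.01430313, -0.09232208,  0.03069374]), 'gripper_width': 85.66989623320818}
top [[423.79812074659225, 0.0, 318.6898842516114], [0.0, 423.79812074659225, 204.4750109087114], [0.0, 0.0, 1.0]] [[-0.0024, -0.991, 0.134, 411.5131], [-1.0, 0.0022, -0.0017, 0.8113], [0.0013, -0.134, -0.991, 1393.1384], [0.0, 0.0, 0.0, 1.0]]
side [[479.5529382026075, 0.0, 313.47660464949536], [0.0, 479.5529382026075, 202.12778261576165], [0.0, 0.0, 1.0]] [[-0.9354, -0.2392, 0.2603, 248.7633], [-0.3534, 0.6542, -0.6687, 858.4646], [-0.0103, -0.7175, -0.6965, 976.8057], [0.0, 0.0, 0.0, 1.0]]
```

View pics/top0.png

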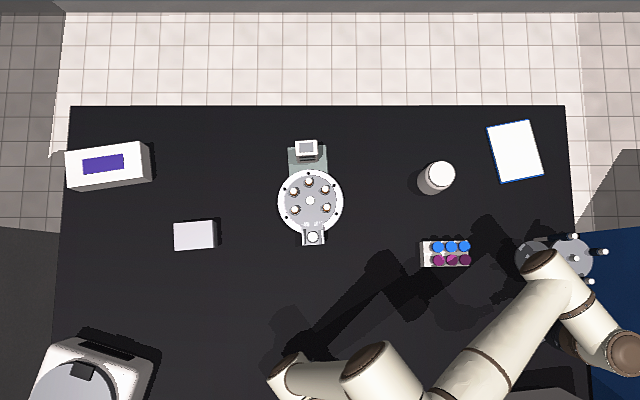

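View pics/side0.png

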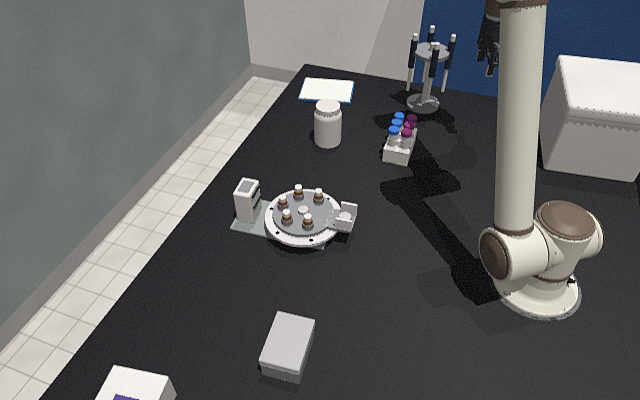

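```bash
cat > h.py <<'E'
from bench import status,get_image,arm
import cv2,numpy as np
def ray(d,u,v,z):
    K=d["mtx"];T=np.array(d["world_from_camera"]);r=T[:3,:3]@np.linalg.solve(K,[u,v,1.]);o=T[:3,3]
    return o+r*(z-o[2])/r[2]
def proj(d,p):
    T=np.linalg.inv(d["world_from_camera"]);c=T[:3,:3]@p+T[:3,3];q=d["mtx"]@c;return q[:2]/q[2]
def crop(d,x0,y0,x1,y1,s,fn,pts=()):
    im=cv2.resize(np.ascontiguousarray(d["img"][y0:y1,x0:x1,::-1]),None,fx=s,fy=s,interpolation=cv2.INTER_CUBIC)
    for p in pts: cv2.circle(im,(int((p[0]-x0+.5)*s),int((p[1]-y0+.5)*s)),3,(0,0,255),1)
    cv2.imwrite(fn,im)
E
python3 - <<'E'
from h import *
d=get_image("top");crop(d,270,130,360,255,5-.5,"pics/t1.png")
d=get_image("side");crop(d,220,165,370,260,5,"pics/s1.png")
E
```

```text
(no output)
```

View pics/t1.png

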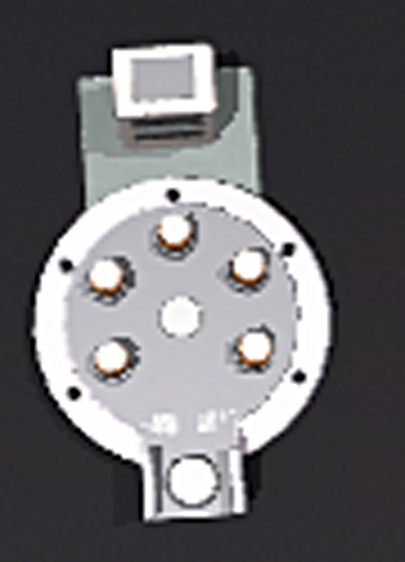

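View pics/s1.png

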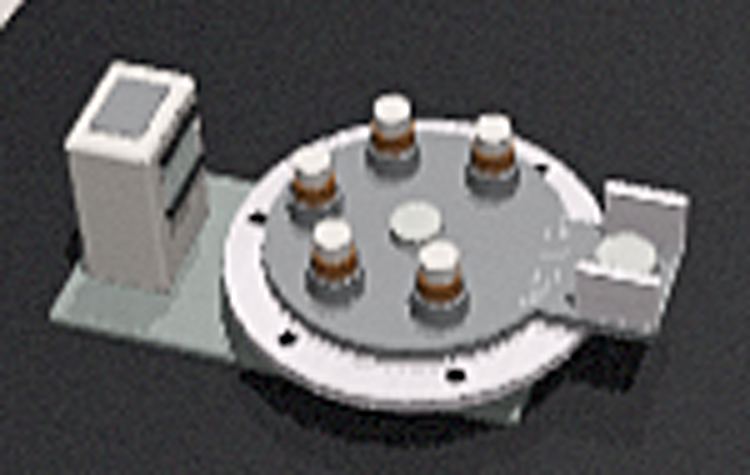

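Run:
```python
from h import *
t=get_image("top");s=get_image("side")
T=lambda a,b,z:ray(t,270+a/4.5-.5,130+b/4.5-.5,z)
S=lambda a,b,z:ray(s,220+a/5-.5,165+b/5-.5,z)
H=np.array([T(*p,50) for p in[(173,195),(288,249),(299,377),(74,393),(66,265)]])[:,:2]
A=np.c_[2*H,np.ones(5)];x=np.linalg.lstsq(A,(H**2).sum(1),rcond=None)[0];c=x[:2]
print("holes circle",c,np.sqrt(x[2]+c@c)); print(np.degrees(np.arctan2(*(H-c).T[::-1])))
V=np.array([T(*p,105) for p in[(174,231),(249,265),(256,345),(112,356),(106,274)]])[:,:2]
A=np.c_[2*V,np.ones(5)];x=np.linalg.lstsq(A,(V**2).sum(1),rcond=None)[0];c=x[:2]
print("vials circle",c,np.sqrt(x[2]+c@c)); print(np.degrees(np.arctan2(*(V-c).T[::-1])))
print("knob top",T(192,481,80),"side",S(626,250,80))
print("hub top cam",T(181,317,66),"side",S(416,222,66))
print("vials side",[S(*p,105).round(0)[:2] for p in[(391,104),(493,124),(314,158),(333,232),(438,252)]])
print("holes side",[S(*p,50).round(0)[:2] for p in[(541,169),(258,217),(287,338),(456,375)]])
print(arm.__dict__ if hasattr(arm,'__dict__') else dir(arm))
```

```text
holes circle [604.66635049  26.61412501] 92.04913404982224
[   4.0127465   -55.51318138 -115.74413461  123.77854587   63.74657826]
vials circle [603.9117579   26.46463222] 56.39772983995396
[   4.67932642  -55.88306157 -114.61258101  123.49656514   63.28262963]
knob top [489.40216478  19.04677964  80.        ] side [490.8897742   12.82320049  80.        ]
hub top cam [605.45539881  26.94275602  66.        ] side [607.13825227  18.39166427  66.        ]
vials side [array([638., -25.]), array([580., -29.]), array([660.,  28.]), array([629.,  76.]), array([573.,  71.])]
holes side [array([563., -59.]), array([696.,  30.]), array([645., 106.]), array([553., 100.])]
{}
```

Run:
```python
from h import *
from scipy.spatial.transform import Rotation as R
s=status.read_state();M=R.from_quat(s["ee_rot"]).as_matrix();print(M.round(4))
yz=np.degrees(np.arctan2(M[1,2],M[0,2]));print("z yaw",yz)
print("shift to knob z150",M.T@(np.array([490,17.5,150])-s["position"]))
```

```text
[[-4.000e-04 -9.223e-01 -3.864e-01]
 [ 7.000e-04 -3.864e-01  9.223e-01]
 [-1.000e+00  1.000e-04  8.000e-04]]
z yaw 112.72986950172863
shift to knob z150 [  81.24618809 -458.67321883  451.55179602]
```

Request:
apply_moves(targets="0 -460 450 -71.3 1;0 -460 450 -71.3 1;0 -460 450 -71.3 1;0 -460 450 -71.3 1;0 -460 450 -71.3 1;0 -460 450 -71.3 1;0 -460 450 -71.3 1;0 -460 450 -71.3 1;0 -460 450 -71.3 1;0 -460 450 -71.3 1")

```text
clock: 1.13
position: [403.9, -190.6, 231.7]
ee_rot: [0.707, 0.027, -0.706, 0.027]
contact_force: [1.9, 0.6, 0.6]
gripper_width: 0.2
```

```bash
cat > m.py <<'E'
from h import *
from scipy.spatial.transform import Rotation as R
import sys
AX=np.array([604.5,25.]);A0=184.0
def rep():
    s=status.read_state();M=R.from_quat(s["ee_rot"]).as_matrix();p=s["position"]
    a=np.degrees(np.arctan2(M[1,2],M[0,2]))%360
    r=p[:2]-AX
    print("t",round(s["clock"],2),"p",p.round(1),"zyaw",a.round(2),"F",s["contact_force"].round(1),"w",round(s["gripper_width"],1),
     "polar",np.linalg.norm(r).round(1),(A0-np.degrees(np.arctan2(r[1],r[0]))%360).round(2))
    return s,M,p,a
def to(w,yaw=None):
    s,M,p,a=rep()
    print("shift",(M.T@(np.array(w)-p)).round(1),"spin",None if yaw is None else round(((a-yaw+180)%360)-180,1))
E
python3 -c "
from m import *
to([490,17.5,230],184)"
```

```text
t 1.13 p [ 403.9 -190.6  231.7] zyaw 184.38 F [1.9 0.6 0.6] w 0.2 polar 294.5 -43.07
shift [   1.8 -200.9 -101.7] spin 0.4
```

Request:
apply_moves(targets="0 -190 -96 0 1;0 -190 -96 0 1;0 -190 -96 0 1;0 -190 -96 0 1;0 -190 -96 0 1;0 -190 -96 0 1;0 -190 -96 0 1;0 -190 -96 0 1")

```text
clock: 1.8
position: [485.7, 3.8, 231.1]
ee_rot: [-0.706, -0.025, 0.707, -0.025]
contact_force: [-0.9, 0.0, 0.0]
gripper_width: -0.0
```

```bash
python3 -c "
from m import *
to([490,17.5,130],184)"
```

```text
t 1.8 p [485.7   3.8 231.1] zyaw 184.08 F [-0.9  0.   0. ] w -0.0 polar 120.7 -6.12
shift [101.  -13.4  -5.4] spin 0.1
```

Request:
apply_moves(targets="40 -13.4 -5.4 0 1;80 -13.4 -5.4 0 1;101 -13.4 -5.4 0 1;101 -13.4 -5.4 0 1;101 -13.4 -5.4 0 1")

```text
clock: 2.22
position: [490.0, 15.9, 130.2]
ee_rot: [-0.706, -0.024, 0.707, -0.025]
contact_force: [-0.3, 1.0, 1.2]
gripper_width: -0.1
```

```bash
python3 -c "
from m import *
to([490,17.5,105],184)
d=get_image('top');crop(d,270,130,360,255,4.5,'pics/t2.png',[proj(d,np.array([490,17.5,105])),proj(d,np.array([490,17.5,130]))])
d=get_image('side');crop(d,220,115,370,260,4,'pics/s2.png',[proj(d,np.array([490,17.5,80])),proj(d,np.array([490,17.5,130]))])
"
```

```text
t 2.22 p [490.   15.9 130.2] zyaw 183.95 F [-0.3  1.   1.2] w -0.1 polar 114.9 -0.53
shift [25.2 -1.6 -0.2] spin -0.1
```

View pics/t2.png

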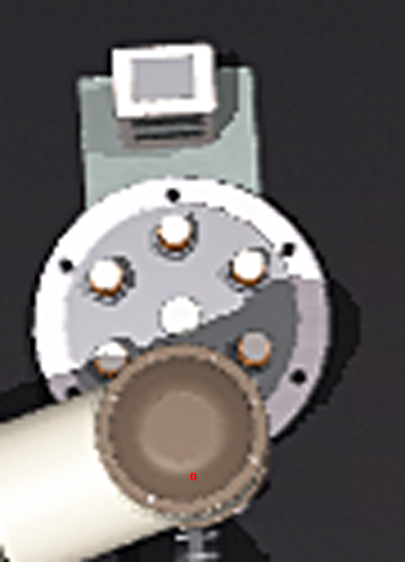

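View pics/s2.png

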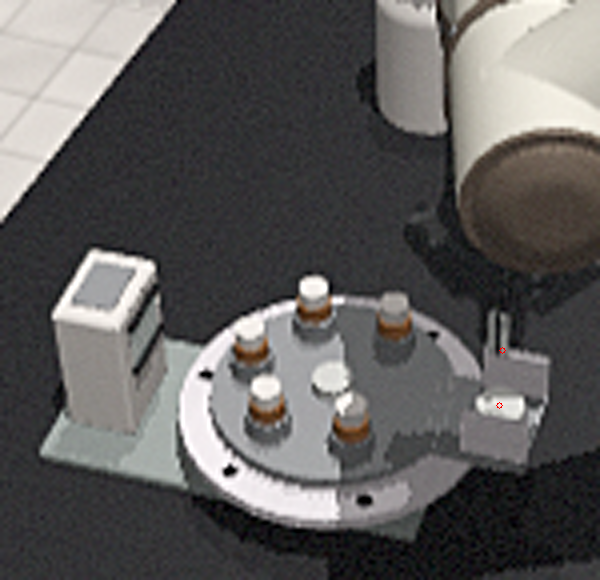

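The side view shows the shut fingertips at about (499,345), right above the knob at (499,405) and between the cheeks. Next I'll lower them into the gap.

Request:
apply_moves(targets="20 -1 0 0 1;38 -1 0 0 1;44 -1 0 0 1;46 -1 0 0 1;46 -1 0 0 1")

```text
clock: 2.73
position: [491.2, 18.5, 85.4]
ee_rot: [0.707, 0.025, -0.706, 0.025]
contact_force: [0.0, 0.0, 0.2]
gripper_width: -0.1
```

```bash
python3 -c "
from m import *
to([490,17.5,70],184)
d=get_image('side');crop(d,290,165,390,260,6,'pics/s3.png')
"
```

```text
t 2.73 p [491.2  18.5  85.4] zyaw 184.04 F [0.  0.  0.2] w -0.1 polar 113.4 0.7
shift [15.4  0.9  1.3] spin 0.0
```

View pics/s3.png

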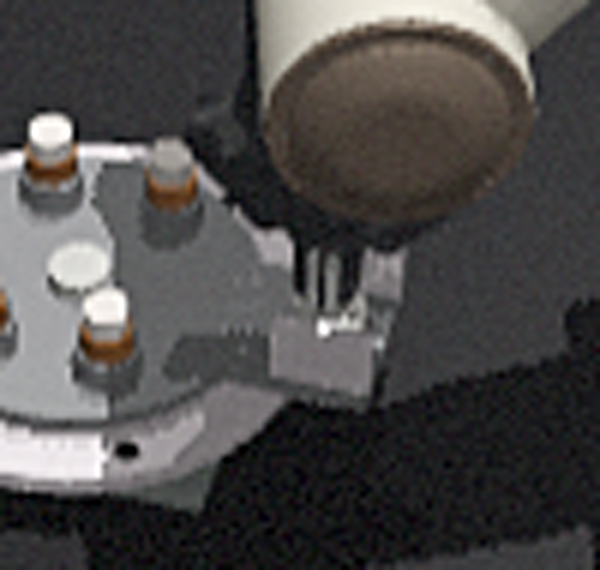

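Request:
apply_moves(targets="4 0 0 0 1;8 0 0 0 1;12 0 0 0 1;15 0 0 0 1;15 0 0 0 1;15 0 0 0 1")

```text
clock: 3.28
position: [491.7, 18.8, 70.3]
ee_rot: [0.708, 0.025, -0.706, 0.025]
contact_force: [-1.1, 1.0, 6.6]
gripper_width: 0.1
```

```bash
python3 -c "
from m import *
to([490,17.5,69],184)
"
```

```text
t 3.28 p [491.7  18.8  70.3] zyaw 184.09 F [-1.1  1.   6.6] w 0.1 polar 113.0 0.85
shift [1.3 1.2 1.8] spin 0.1
```

Request:
apply_moves(targets="1.5 0 0 0 1;1.5 0 0 0 1;1.5 0 0 0 1")

```text
clock: 3.53
position: [491.7, 18.8, 69.0]
ee_rot: [0.708, 0.025, -0.706, 0.025]
contact_force: [-0.6, 0.2, 8.5]
gripper_width: 0.3
```

```bash
python3 -c "
from m import *
rep()
"
```

```text
t 3.53 p [491.7  18.8  69. ] zyaw 184.09 F [-0.6  0.2  8.5] w 0.3 polar 113.0 0.87
```

```bash
cat >> m.py <<'E'
def arc(phis,z,rad=114):
    s,M,p,a=rep()
    for f in phis:
        t=np.radians(A0-f);w=np.array([*(AX+rad*np.array([np.cos(t),np.sin(t)])),z])
        print(f,(M.T@(w-p)).round(1),"spin",round(((a-(A0-f)+180)%360)-180,1))
E
python3 -c "
from m import *
arc([4,7,10,13,16,19,22,25],69)
"
```

```text
t 3.53 p [491.7  18.8  69. ] zyaw 184.09 F [-0.6  0.2  8.5] w 0.3 polar 113.0 0.87
4 [ 0.  -6.2  0.8] spin 4.1
7 [  0.  -12.2   0.2] spin 7.1
10 [  0.  -18.1  -0.7] spin 10.1
13 [  0.  -23.9  -1.9] spin 13.1
16 [  0.  -29.7  -3.4] spin 16.1
19 [  0.  -35.4  -5.2] spin 19.1
22 [  0.  -41.   -7.3] spin 22.1
25 [  0.  -46.4  -9.7] spin 25.1
```

Request:
apply_moves(targets="0 -6.2 0.8 4 1;0 -12.2 0.2 7 1;0 -18 -0.7 10 1;0 -24 -2 13 1;0 -30 -3.4 16 1;0 -35.4 -5.2 19 1;0 -41 -7.3 22 1;0 -46.4 -9.7 25 1;0 -46.4 -9.7 25 1")

```text
clock: 4.28
position: [499.6, 66.9, 69.5]
ee_rot: [0.697, -0.128, -0.693, -0.129]
contact_force: [1.4, -0.7, 8.2]
gripper_width: -0.2
```

```bash
python3 -c "
from m import *
arc([28,31,34,37,40,43,46],69)
d=get_image('side');crop(d,220,165,370,260,5,'pics/s4.png')
d=get_image('top');crop(d,270,130,360,255,4.5,'pics/t4.png')
"
```

```text
t 4.28 p [499.6  66.9  69.5] zyaw 159.05 F [ 1.4 -0.7  8.2] w -0.2 polar 113.0 25.77
28 [ 0.5 -4.4  0.9] spin 3.1
31 [  0.5 -10.4   0.4] spin 6.1
34 [  0.6 -16.3  -0.4] spin 9.1
37 [  0.6 -22.2  -1.5] spin 12.1
40 [  0.6 -28.   -2.9] spin 15.1
43 [  0.7 -33.7  -4.6] spin 18.1
46 [  0.7 -39.3  -6.6] spin 21.1
```

View pics/s4.png

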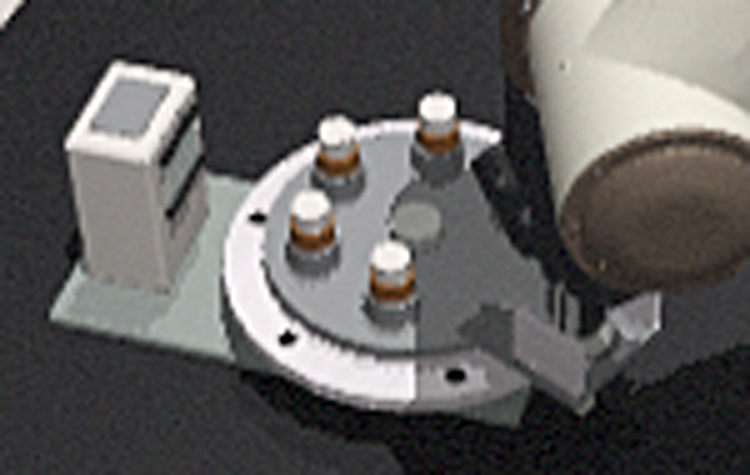

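View pics/t4.png

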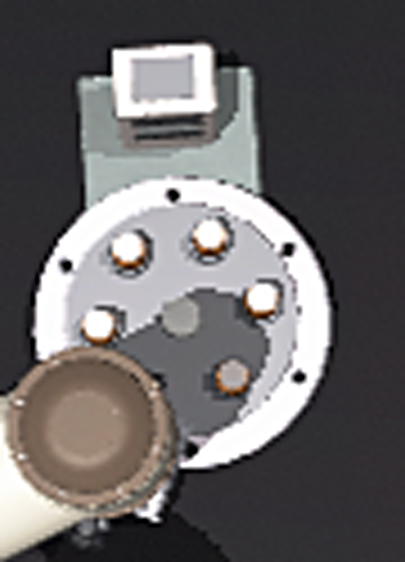

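```bash
cat >> m.py <<'E'
VC=np.array([604.0,26.4])
def ang(pts):
    t=get_image("top")
    for a,b in pts:
        w=ray(t,270+a/4.5-.5,130+b/4.5-.5,105)[:2]-VC
        print(np.linalg.norm(w).round(1),np.degrees(np.arctan2(w[1],w[0])).round(1))
E
python3 -c "
from m import *
ang([(131,246),(210,237),(263,296),(233,377),(99,325)])"
```

```text
56.5 37.1
55.0 -21.4
57.2 -79.8
57.8 -142.0
56.5 99.8
```

Request:
apply_moves(targets="0.5 -4.4 0.7 3 1;0.5 -10.4 0.2 6 1;0.5 -16.3 -0.6 9 1;0.5 -22.2 -1.7 12 1;0.5 -28 -3.1 15 1;0.5 -33.7 -4.8 18 1;0.5 -39.3 -6.8 21 1;0.5 -39.3 -6.8 21 1;0.5 -39.3 -6.8 21 1")

```text
clock: 5.18
position: [520.4, 100.6, 69.3]
ee_rot: [0.662, -0.251, -0.658, -0.254]
contact_force: [2.9, -1.3, 8.1]
gripper_width: 0.1
```

```bash
python3 -c "
from m import *
arc([46,49,52],69,113)
d=get_image('side');crop(d,220,165,370,260,5,'pics/s5.png')
d=get_image('top');crop(d,270,130,360,255,4.5,'pics/t5.png')
"
```

```text
t 5.18 p [520.4 100.6  69.3] zyaw 138.14 F [ 2.9 -1.3  8.1] w 0.1 polar 113.1 45.98
46 [ 0.3 -0.  -0.1] spin 0.1
49 [ 0.3 -6.  -0.2] spin 3.1
52 [  0.4 -11.8  -0.7] spin 6.1
```

View pics/s5.png

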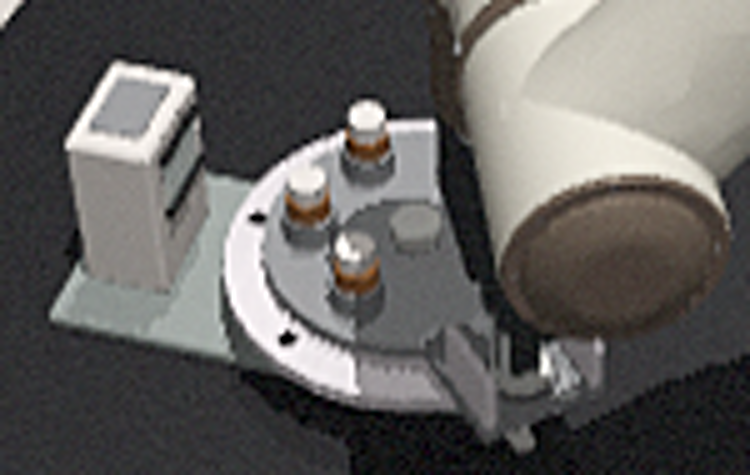

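View pics/t5.png

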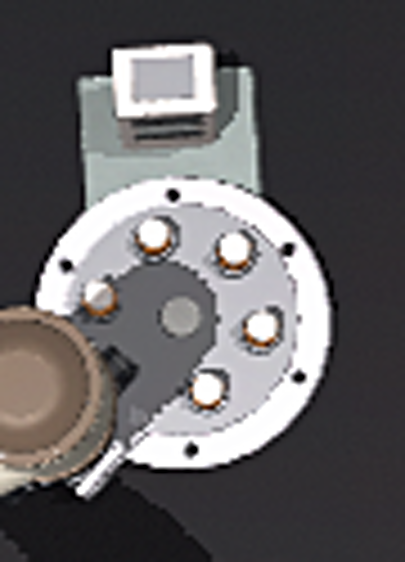

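Request:
apply_moves(targets="-8 0 0 0 1;-16 0 0 0 1;-17 0 0 0 1;-17 0 0 0 1")

```text
clock: 5.62
position: [516.8, 99.7, 84.5]
ee_rot: [-0.66, 0.253, 0.66, 0.253]
contact_force: [1.0, -0.5, -1.5]
gripper_width: 0.1
```

```bash
python3 -c "
from m import *
arc([50,52,54,56,58,60,62,64,66],86.5,113)
"
```

```text
t 5.62 p [516.8  99.7  84.5] zyaw 138.02 F [ 1.  -0.5 -1.5] w 0.1 polar 115.2 44.44
50 [ -2.  -11.   -2.4] spin 4.0
52 [ -2.  -14.9  -2.8] spin 6.0
54 [ -2.  -18.9  -3.2] spin 8.0
56 [ -2.  -22.8  -3.9] spin 10.0
58 [ -2.  -26.6  -4.6] spin 12.0
60 [ -2.  -30.5  -5.5] spin 14.0
62 [ -2.  -34.3  -6.5] spin 16.0
64 [ -2.  -38.   -7.7] spin 18.0
66 [ -2.  -41.8  -9. ] spin 20.0
```

Request:
apply_moves(targets="-1 -8 -1.5 3 1;-1 -15 -2.8 6 1;-1 -19 -3.2 8 1;-1 -22.8 -3.9 10 1;-1 -26.6 -4.6 12 1;-1 -30.5 -5.5 14 1;-1 -34.3 -6.5 16 1;-1 -38 -7.7 18 1;-1 -38 -7.7 18 1")

```text
clock: 6.37
position: [547.8, 122.7, 84.4]
ee_rot: [-0.612, 0.354, 0.613, 0.353]
contact_force: [0.3, -0.4, 0.1]
gripper_width: -0.2
```

```bash
python3 -c "
from m import *
arc([65,66,67,68,69,70],85.5,113)
d=get_image('side');crop(d,220,165,370,260,5,'pics/s6.png')
d=get_image('top');crop(d,270,130,360,255,4.5,'pics/t6.png')
"
```

```text
t 6.37 p [547.8 122.7  84.4] zyaw 120.0 F [ 0.3 -0.4  0.1] w -0.2 polar 113.0 63.87
65 [-1.1 -2.2  0. ] spin 1.0
66 [-1.1 -4.2 -0. ] spin 2.0
67 [-1.1 -6.2 -0.1] spin 3.0
68 [-1.1 -8.1 -0.2] spin 4.0
69 [ -1.1 -10.1  -0.4] spin 5.0
70 [ -1.1 -12.1  -0.6] spin 6.0
```

View pics/s6.png

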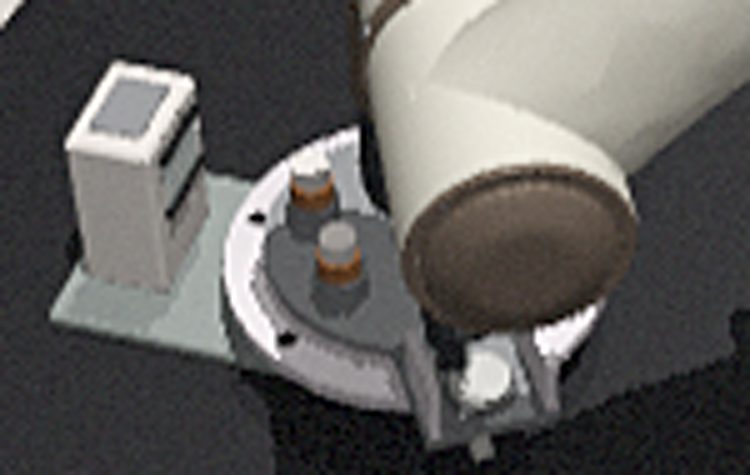

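View pics/t6.png

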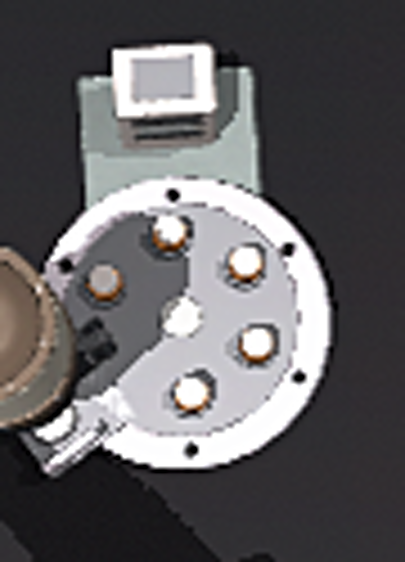

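Request:
apply_moves(targets="-1 -2 0 1 1;-1 -4 0 2 1;-1 -5 0 2.5 1;-1 -6 0 3 1;-1 -6 0 3 1")

```text
clock: 6.88
position: [553.8, 126.0, 86.4]
ee_rot: [0.603, -0.369, -0.603, -0.369]
contact_force: [1.0, -0.2, 0.2]
gripper_width: 0.0
```

```bash
python3 -c "
from m import *
ang([(170,231),(246,262),(257,343),(193,391)])
arc([67,67.5,68,69,70],85.5,113)
d=get_image('side');crop(d,220,165,370,260,5,'pics/s7.png')
d=get_image('top');crop(d,270,130,360,255,4.5,'pics/t7.png')
"
```

```text
55.9 7.6
56.0 -53.0
56.6 -113.2
55.7 -171.3
t 6.93 p [553.7 125.9  86.3] zyaw 117.03 F [ 0.   0.5 -0.4] w -0.1 polar 113.0 67.28
67 [0.8 0.5 0. ] spin 0.0
67.5 [ 0.8 -0.4  0. ] spin 0.5
68 [ 0.8 -1.4  0. ] spin 1.0
69 [ 0.8 -3.4 -0. ] spin 2.0
70 [ 0.8 -5.4 -0.1] spin 3.0
```

View pics/s7.png

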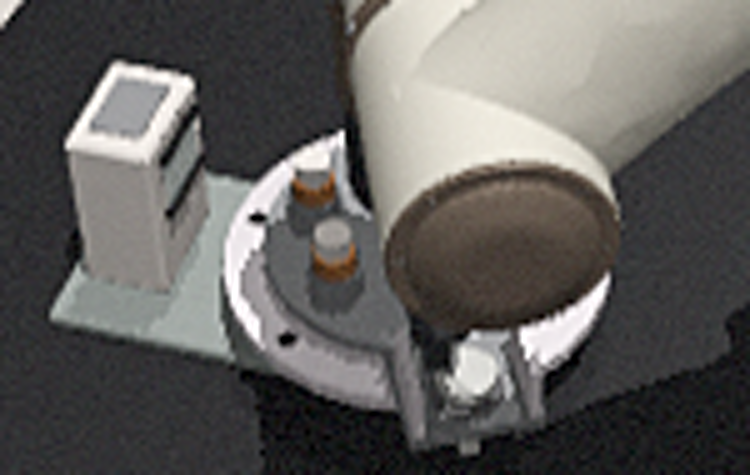

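View pics/t7.png

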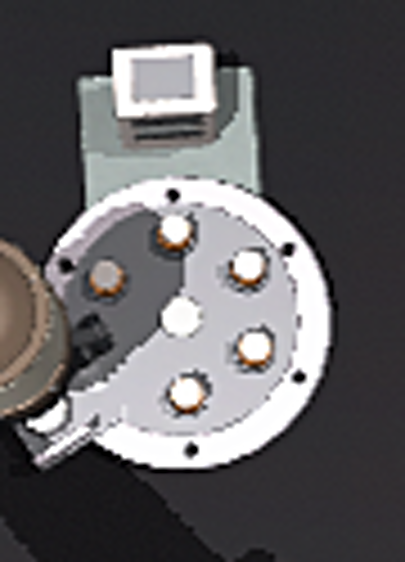

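The vials are back at their starting pixel spots ((174,231), (248,266)), and the knob looks raised with its stem showing. I'll nudge a little to see whether it is locked.

Request:
apply_moves(targets="0 -1 0 0.5 1;0 -2 0 1 1;0 -2 0 1 1;0 -2 0 1 1")

```text
clock: 7.37
position: [555.4, 126.7, 86.3]
ee_rot: [0.6, -0.374, -0.6, -0.375]
contact_force: [0.1, -0.3, -0.2]
gripper_width: -0.2
```

```bash
python3 -c "
from m import *
arc([60,62,67],85.5,113)
"
```

```text
t 7.37 p [555.4 126.7  86.3] zyaw 116.03 F [ 0.1 -0.3 -0.2] w -0.2 polar 112.9 68.26
60 [ 0.8 16.2 -1. ] spin -8.0
62 [ 0.8 12.3 -0.6] spin -6.0
67 [0.8 2.5 0. ] spin -1.0
```

```bash
cat >> m.py <<'E'
def vials(save=None):
    t=get_image("top");c0=cv2.imread("pics/top0.png")
    def cent(im,x,y):
        g=im[y-6:y+7,x-6:x+7].astype(float).min(2);g=np.clip(g-215,0,None);yy,xx=np.mgrid[y-6:y+7,x-6:x+7]
        return np.array([(g*xx).sum(),(g*yy).sum()])/g.sum()
    for x,y in[(308,181),(325,189),(326,207)]:
        a=cent(c0,x,y);b=cent(t["img"],x,y)
        f=lambda q:(lambda w:np.degrees(np.arctan2(w[1],w[0])))(ray(t,*q,105)[:2]-VC)
        print((b-a).round(2),"extra cw deg",round(f(a)-f(b),2))
    if save: crop(t,270,130,360,255,4.5,f'pics/t{save}.png');d=get_image('side');crop(d,220,165,370,260,5,f'pics/s{save}.png')
E
python3 -c "
from m import *
vials(8)"
```

```text
[0.66 0.48] extra cw deg 1.85
[0.04 0.03] extra cw deg 0.13
[-0.16  0.16] extra cw deg 0.68
```

View pics/s8.png

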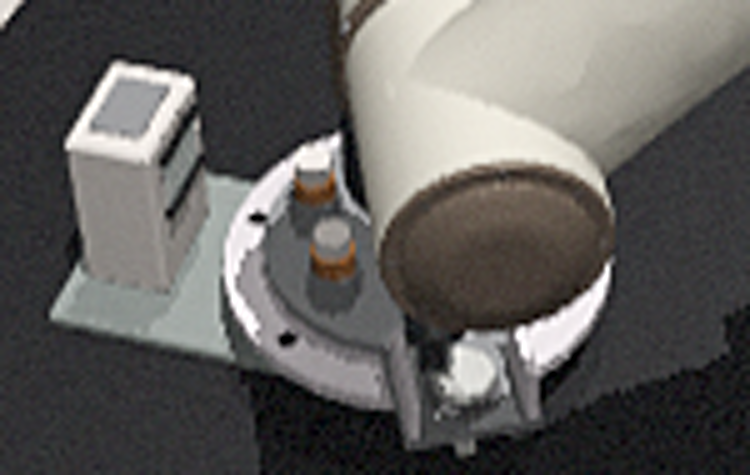

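```bash
python3 -c "
from m import *
d=get_image('side')
for f,z in((0,80),(60,80),(60,73),(58,73),(62,73)):
    t=np.radians(A0-f);q=proj(d,np.array([*(AX+115*np.array([np.cos(t),np.sin(t)])),z]));print(f,z,(q-[220,165]+.5)*5)
crop(d,280,215,340,265,12,'pics/s9.png')
print([ (q*1).round(1) for q in []])
"
```

```text
0 80 [625.55784289 255.87451438]
60 80 [464.81606444 370.61726772]
60 73 [464.98111337 379.91990742]
58 73 [472.75796546 378.3722607 ]
62 73 [457.13191061 381.26395193]
[]
```

View pics/s9.png

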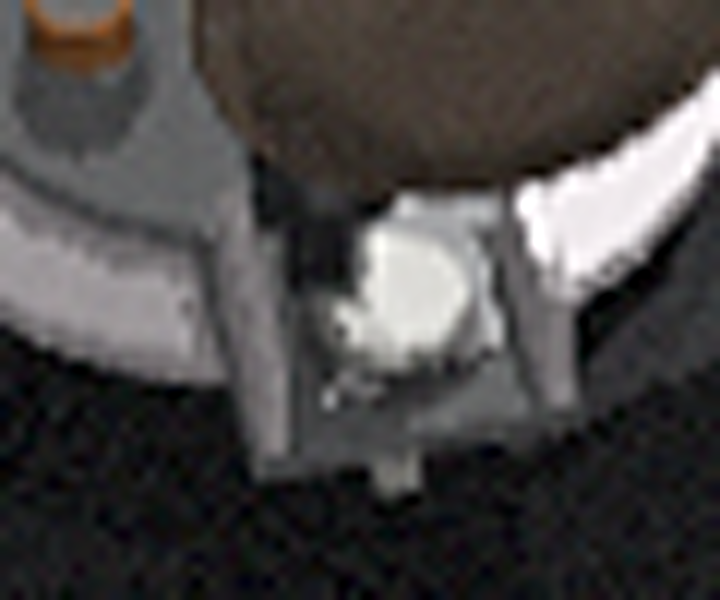

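The pin still shows below the ear (s9, about (395,470)), so it has not snapped in. I'll push on in small steps.

Request:
apply_moves(targets="0 -0.7 0 0.3 1;0 -1.4 0 0.6 1;0 -1.4 0 0.6 1;0 -1.4 0 0.6 1")

```text
clock: 7.85
position: [556.4, 127.2, 86.3]
ee_rot: [-0.598, 0.378, 0.598, 0.378]
contact_force: [-0.9, -0.1, 0.5]
gripper_width: -0.2
```

```bash
python3 -c "
from m import *
rep()
vials(10)
d=get_image('side');crop(d,280,215,340,265,12,'pics/s11.png')
"
```

```text
t 7.85 p [556.4 127.2  86.3] zyaw 115.43 F [-0.9 -0.1  0.5] w -0.2 polar 113.0 68.8
[0.79 0.35] extra cw deg 2.25
[0.1  0.06] extra cw deg 0.32
[-0.34  0.35] extra cw deg 1.45
```

View pics/s11.png

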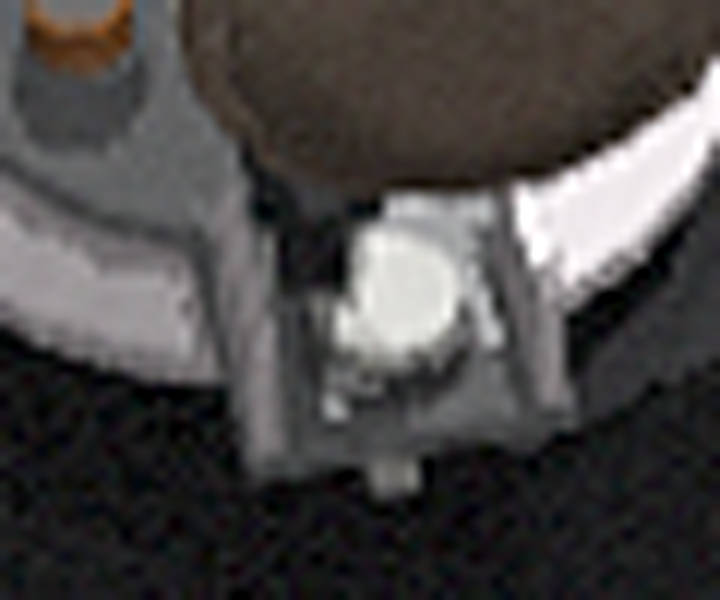

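Request:
apply_moves(targets="0 -0.5 0 0.2 1;0 -1 0 0.5 1;0 -1 0 0.5 1;0 -1 0 0.5 1")

```text
clock: 8.33
position: [556.8, 127.4, 86.2]
ee_rot: [-0.596, 0.381, 0.596, 0.38]
contact_force: [-4.1, -0.7, 2.6]
gripper_width: -0.0
```

```bash
python3 -c "
from m import *
rep()
vials()
d=get_image('side');crop(d,280,215,340,265,12,'pics/s12.png')
a=[cv2.imread('pics/s%d.png'%i) for i in (11,12)]
"
```

```text
t 8.33 p [556.8 127.4  86.2] zyaw 114.92 F [-4.1 -0.7  2.6] w -0.0 polar 113.0 69.01
[0.8  0.35] extra cw deg 2.27
[0.18 0.1 ] extra cw deg 0.54
[-0.38  0.35] extra cw deg 1.52
```

View pics/s12.png

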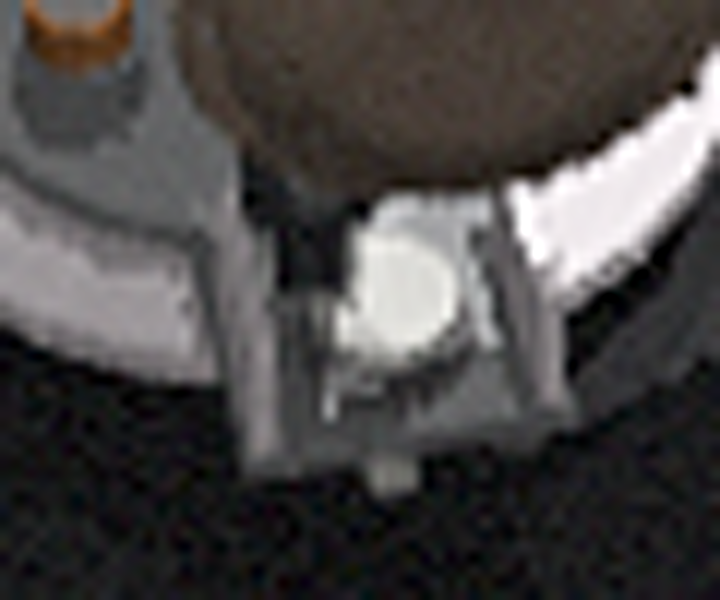

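Request:
apply_moves(targets="0 -1 0 0 1;0 -1 0 0 1;0 -1 0 0 1")

```text
clock: 8.68
position: [557.1, 127.5, 86.1]
ee_rot: [-0.595, 0.381, 0.597, 0.379]
contact_force: [-5.9, -1.5, 4.7]
gripper_width: -0.1
```

```bash
python3 -c "
from m import *
rep()
vials()
"
```

```text
t 8.68 p [557.1 127.5  86.1] zyaw 114.92 F [-5.9 -1.5  4.7] w -0.1 polar 112.9 69.18
[0.97 0.53] extra cw deg 2.76
[0.27 0.09] extra cw deg 0.67
[-0.37  0.38] extra cw deg 1.57
```

Reaction force climbs while the carousel stands still, so it is locked. Now I'll back off to the middle of the gap and lift clear.

Request:
apply_moves(targets="0 6 0 0 1;0 12 0 0 1;0 12 0 0 1;-20 12 0 0 1;-60 12 0 0 1;-100 12 0 0 1;-130 12 0 0 1;-130 12 0 0 1;-130 12 0 0 1")

```text
clock: 9.48
position: [549.0, 123.9, 218.9]
ee_rot: [0.597, -0.378, -0.595, -0.382]
contact_force: [0.3, -0.0, -1.8]
gripper_width: 0.0
```

Request:
apply_moves(targets="0 30 60 0 1;0 60 120 0 1;0 60 150 0 1;0 60 150 0 1;0 60 150 0 1;0 60 150 0 1;0 60 150 0 1;0 60 150 0 1")

```text
clock: 10.15
position: [430.2, 233.2, 215.5]
ee_rot: [-0.596, 0.381, 0.596, 0.38]
contact_force: [0.5, -0.3, -0.1]
gripper_width: -0.1
```

```bash
python3 -c "
from m import *
rep()
vials(13)
"
```

```text
t 10.15 p [430.2 233.2 215.5] zyaw 114.87 F [ 0.5 -0.3 -0.1] w -0.1 polar 271.5 54.07
[0.33 0.03] extra cw deg 0.96
[0.04 0.09] extra cw deg 0.29
[-0.3   0.34] extra cw deg 1.39
```

View pics/s13.png

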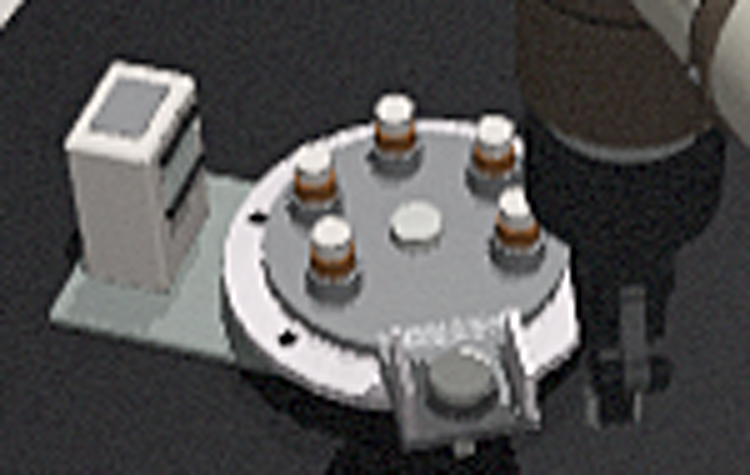

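View pics/t13.png

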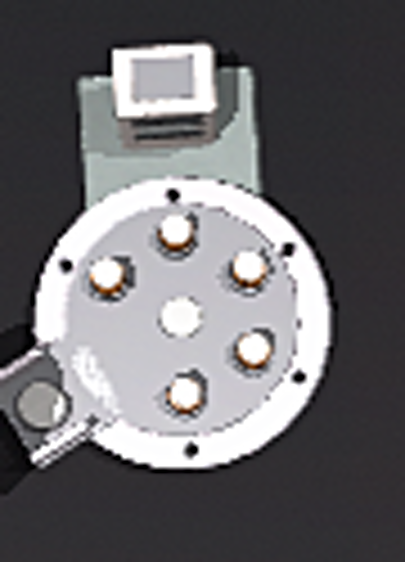

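```bash
python3 -c "
from m import *
d=get_image('side');crop(d,290,220,340,260,14,'pics/s14.png')
c=np.ascontiguousarray(cv2.imread('pics/side0.png')[195:235,320:370]);cv2.imwrite('pics/s15.png',cv2.resize(c,None,fx=14,fy=14,interpolation=cv2.INTER_CUBIC))
d=get_image('top');crop(d,265,205,305,240,14,'pics/t14.png')
"
```

```text
(no output)
```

View pics/s14.png

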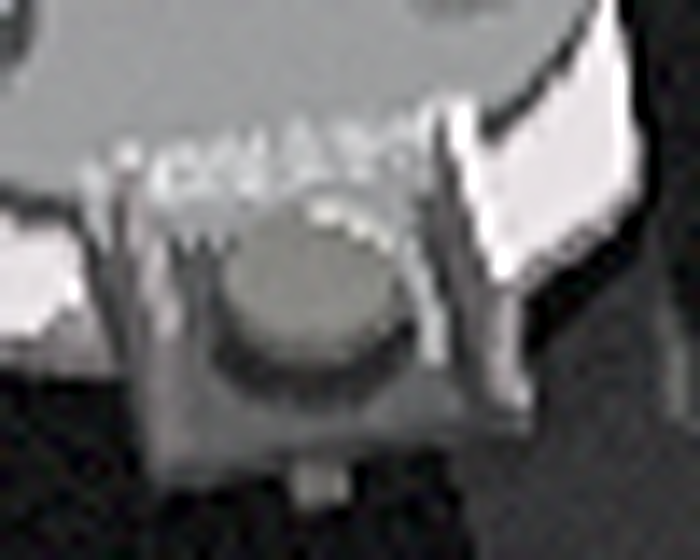

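View pics/s15.png

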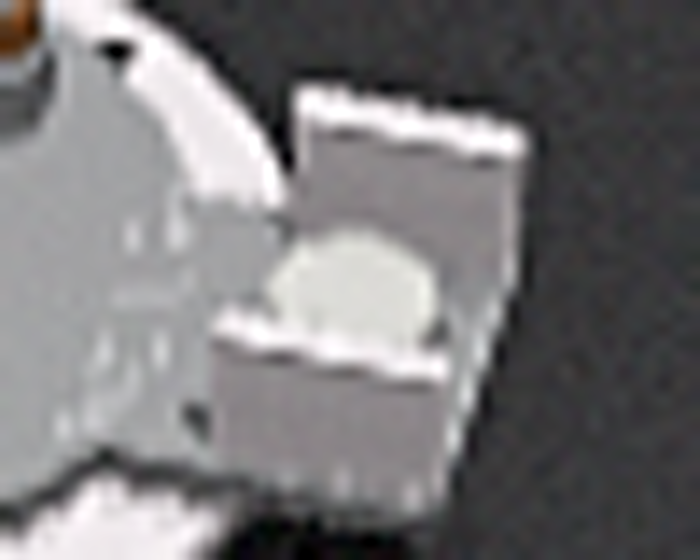

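View pics/t14.png

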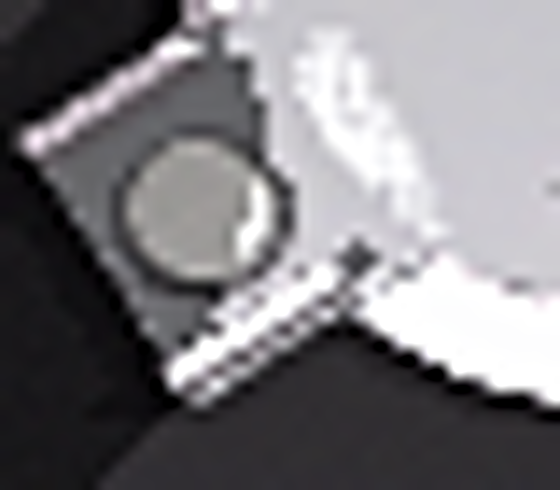

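```bash
python3 -c "
from m import *
d=get_image('side');im=cv2.imread('pics/s14.png')
t=get_image('top');it=cv2.imread('pics/t14.png')
f=60.5;a=np.radians(A0-f);e=np.array([np.cos(a),np.sin(a)]);n=np.array([-e[1],e[0]])
AX=np.array([604.6,26.4])
def dr(dd,im,x0,y0,r,s,z,c,rad=3):
    q=(proj(dd,np.array([*(AX+r*e+s*n),z]))-[x0,y0]+.5)*14;cv2.circle(im,(int(q[0]),int(q[1])),rad,c,-1);return q
for dd,i,x0,y0 in((d,im,290,220),(t,it,265,205)):
  for k in np.linspace(0,2*np.pi,24):
    dr(dd,i,x0,y0,115+16*np.cos(k),16*np.sin(k),80,(0,255,0),2)
    dr(dd,i,x0,y0,115+16*np.cos(k),16*np.sin(k),73,(0,0,255),2)
  for r in(96,140):
    for s in(-33,-27,27,33): dr(dd,i,x0,y0,r,s,98,(255,255,0))
    for s in(-33,33): dr(dd,i,x0,y0,r,s,64,(255,0,255))
cv2.imwrite('pics/s16.png',im);cv2.imwrite('pics/t16.png',it)
"
```

```text
(no output)
```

View pics/s16.png

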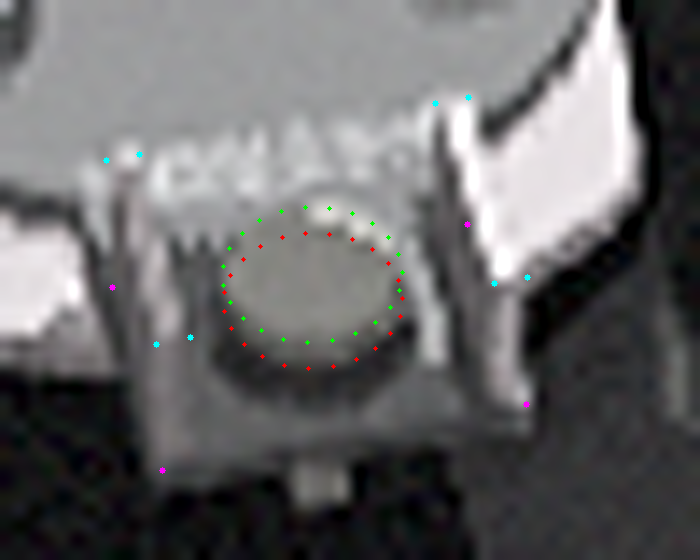

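View pics/t16.png

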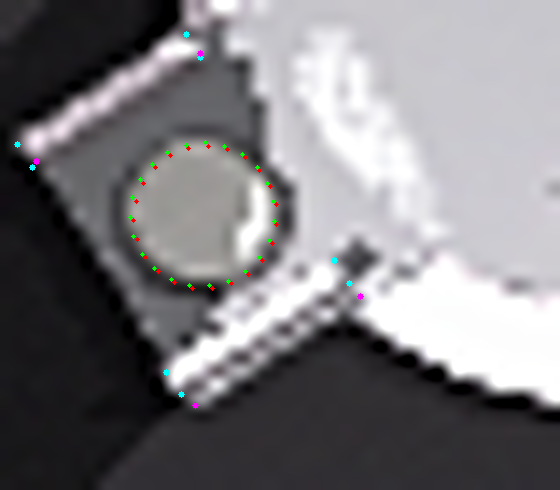

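With the hand away, the drawn circle for "knob up, 80 mm" fits the knob (top edge at about y=205 in s16), while the one at 73 mm sits visibly too low. The cheeks fit about 60° of turn, and the five vials stand upright. I'm handing in.

```bash
python3 -c "
from bench import job
print(job.job_done())"
```

```text
the job is handed in; nothing more can be done
None
```

I advanced the carousel by one station and handed the job in after about 10 s on the robot's clock. No verdict was reported.

**What I did:** I pressed the plunger with the shut fingertips (TCP at 69 mm, 8.5 N). I turned the carousel clockwise to about 45° while holding it down, lifted off the knob, and pushed a cheek slowly until the carousel locked. Then I backed off and raised the hand clear.

**Last checks:**
- **Locked:** the push force rose to about 6 N while the carousel stayed almost still.
- **Angle:** after the hand withdrew, the cheeks and knob in both views fit a turn of about 60.5°. Three vial caps gave 60.3° to 61.4°, so the readings differ by about a degree. The target is 60°.
- **Plunger up:** the knob matches its full height of 80 mm, not the 73 mm it has when held down.
- **Vials and hand:** all five vials stand upright in their pockets, one of them in front of the reader, and the tool reads no contact force.
- **Bystanders:** I did not measure the jar, tip box or tube rack again. The first pass crossed near the rack with the fingertips at 230 mm, above its 110 mm height, and no other move went near any of them.

**Disagreement:** a small stub of the pin still showed under the ear at the end, which I first read as the plunger still being down. The force test and the knob's height say it is up.

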